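# Gather the castings in the covered tray with the joystick

## Robot

A 7-joint arm with a two-finger parallel gripper is mounted at the origin on the work surface. World frame = base frame: x ahead of the robot, y to its left, z up, the work surface at z = 0. Lengths are in m, angles in rad, forces in N, time in s.
With the tool pointing down it reaches from about 0.4 to 0.875 m from the base axis. Payload 6.5 kg.
Tool frame: the origin (TCP) lies at the very end of the fingers, on their centre line; the grasp point (between the pads) lies 19 mm behind it; z points along the fingers, y is the line along which they close (so a half turn about z gives the same grasp; the last joint's range is limited). The gripper opens to 85 mm and grips with 20 to 120 N. Pads are 22 mm wide; open, the fingers measure 114 mm over their backs; the gripper's body (76 mm by 85 mm) begins 54 mm behind the grasp point. The pads swing forward as they close: fully open they stand 13 mm farther back than shut.
Start: joints at [-1.218, 0.536, -0.004, 1.538, 0.003, 1.067, -0.071], TCP at [0.264, 0.594, 0.231] pointing down, gripper open.
Joint ranges: [-2.7, 2.7], [-0.37, 2.16], [-1.27, 1.26], [0.24, 2.4], [-1.31, 4.45], [0.19, 1.91], [-2.76, 2.76]. Speed limits (rad/s): [2.39, 2.39, 3.14, 3.14, 3.14, 3.14, 3.14].

## Interface

Orientations are given as a unit quaternion [w, x, y, z].
In Python, from workcell import bot gives the robot as it stands.
- The arm moves only by the shell command python3 -m handwheel 'ROWS'. ROWS is JSON, a list of rows, each a list of 5 numbers: the closure, from 0 (fully open) to 1 (shut), then the shift along the tool's x, y, z in units of 60 mm (1.0 is 60 mm), then the turn about the tool's z in units of 8 degrees (1.0 is 8 degrees). A call has 1 to 10 rows; each row shifts and turns the commanded pose from where the row before left it, along the tool's axes as they then stand; what a row does not reach is not made up. A row lasts 1/8 s, in which the tool goes at most 62.5 mm and 10.7 degrees, less where a joint would pass 70% of its speed; a pose out of reach is approached as far as the arm can. A call is refused whole if a number of a shift passes 1 or a number of a turn 1, either way. A call with a gripper value outside its range is refused whole. The fingers move at their own pace and stop on an object; the grip force is fixed at half the most. Time passes only in rows, so rows that do not move let the fingers close. It gives the time, the measured TCP pose, the force, the opening and the grip force at its end, in the units of the state.
- bot.get_obs(): the state, without advancing time (a new reading comes with each control period).
- bot.camera(name): name is "side" or "top" or "wrist"; returns the picture (420x560x3 uint8, blue, green, red); there is no depth.
- bot.camera_model(name): a dict with "fov_y" (degrees; the focal length in pixels is half the picture's height over the tangent of half this angle, whatever the lens; pixels are square), "cx", "cy" (the principal point, pixels), "rvec" (rotation vector, rad) and "tvec" (3), from world to camera coordinates, as OpenCV has them; the wrist camera has in their place "tool_from_camera" (4x4, takes a point from camera to tool coordinates, whose origin is the TCP and whose axes are the flange's). Camera axes: x right, y down, z forward; pixel columns grow to the right and rows downward; lengths in m; the calibration is good to about 2 mm. A picture is of the moment at which its call begins: read the wrist's pose just before it. camera_model takes no time and is no camera call.
- bot.close_job(): hands the job in; it is judged then, once.
The state is a dict: "clock": time; "joint_pos": joint angles; "joint_vel": joint speeds; "joint_torque": joint torques, N m; "eef_pos": TCP position; "tool_rot": TCP orientation; "wrist_force": force on the tool from outside, world axes, zero at the start; "moment": the same for the moment, N m; "gripper_width": finger opening in m; "grip_force": force on a finger pad.
Only numpy, scipy, OpenCV 4.12 (cv2) and the standard library are available. Lean on these libraries where they do the work, as an engineer would, in place of code of your own. Each camera call takes 0.05 s, during which the arm holds its last target. There are 200 camera calls.

## Task

The joystick on the white console tips the covered tray. Push the stick all the way over to its stop towards the side where the green-headed marker stands and hold it there for two seconds, so that all three castings slide to that end of the tray with the lid still on; the stick is delicate, so push it with loose fingers rather than gripping it, feel for the stop and press only lightly against it. Then let the stick come back to centre, let go of it, lift the lid off and set it down gently, right way up, in the middle of the orange mat, leaving the castings gathered and the other things on the bench undisturbed.

Things in the scene. Friction and masses are not known exactly. Their poses are not given: they have to be found in the camera images.
- console: White joystick console, 200 x 200 mm, 75 mm high, fixed to the bench. Origin at the centre of its underside, z up, x away from the operator (its front faces -x), y to its left. Its stick is overloaded, and the job spoiled, if the fingers squeeze or press it with more than 30 N (both pads added up), so it cannot be gripped hard. A yellow tube guard stands over the stick; front and sides are open.
- guard_bar (a point): Middle of the guard's front cross tube, at x = 3, z = 260 mm on the console (89 mm above the knob's top). Tube diameter 10 mm; it spans y = -36 to 36, then two tubes run back to posts at x = 70, y = +-36 mm. A vertical gripper does not fit over the knob; one whose body leans back to the console's front (-x) by 32 to 45 degrees does.
- stick (a joint): Spring-centred joystick; tips only to the console's left and right (rad, 0 = upright, positive = to its left, +y). Hard stops at +-0.42 (fully over: from 0.40); rests within 0.04 of 0 when free. Spring 1.5 N m/rad: about 8 N sideways at the knob at the stop. Damped: returns in about 1 s. The tray tips by the same angle to the same side (stick left: left end of tray down).
- stick_knob (a point): Centre of the stick's red ball knob, diameter 32 mm, on a steel rod of diameter 12 mm; 80 mm above the stick's pivot, which lies on the console's axis (x = y = 0) at z = 75 mm. So the upright knob is 155 mm above the bench, and at the stop it is 33 mm to the side and 7 mm lower.
- tilter: Grey base plate 190 x 150 mm fixed to the bench, with two aluminium cheeks carrying the tray. Origin at the centre of its underside, z up, y along the tray's length (towards its left end). The tray's pivot axis runs along x at z = 75 mm.
- tray: Black open tray with a slippery blue floor, inside 110 mm (x) by 160 mm (y), 32 mm deep, walls 6 mm. Origin on the pivot axis at its middle; floor 16 mm below and rim 16 mm above the origin. It tips about x with the stick. The castings slide only at 14 to 20 degrees of tip. Gathered: each casting's centre beyond 50 mm from the tray's middle.
- tray_seat (a point): Middle of the tray's rim plane, 91 mm above the bench when level. With the lid on, the lid's origin is 5 mm below this point.
- lid: Loose clear lid, plate 134 mm (x) by 184 mm (y) and 4 mm thick with blue ends, 220 g. Below the plate a plug 105 x 155 x 5 mm drops into the tray (2.5 mm play each side). Black knob in the middle, diameter 26 mm, from 21 to 43 mm above the origin, on a neck of diameter 16 mm. Origin: centre of the plug's underside, z up. Lies at 0.086 m on the tray, 3 mm above the bench on the mat.
- casting0: Small aluminium casting in the tray, foot 24 mm diameter, 18 mm high, about 15 g; origin at the centre of its underside.
- casting1: Small aluminium casting in the tray, foot 24 mm diameter, 18 mm high, about 15 g; origin at the centre of its underside.
- casting2: Small aluminium casting in the tray, foot 24 mm diameter, 18 mm high, about 15 g; origin at the centre of its underside.
- mark_green: Marker post with a green ball head, 54 mm high, foot 28 mm diameter, fixed to the bench beyond the left or the right end of the tray (130 mm from the tray's middle). Origin at the centre of its foot. Green shows the end at which to gather.
- mark_white: The same marker with a white head, beyond the other end of the tray.
- mat: Orange mat fixed to the bench, 220 x 240 mm, 3 mm thick; origin at the centre of its underside.
- tape: Bystander: tape roll, 100 mm diameter, 24 mm high; origin at the centre of its underside.
- wrench: Bystander: wrench lying flat, 160 mm long along its x.
- mug: Bystander: blue mug, 80 mm diameter, 85 mm high, handle at its +y.
- driver: Bystander: screwdriver lying flat, 180 mm long along its x.
- gauge: Bystander: brass gauge disc, 40 mm diameter, 30 mm high; origin at the centre of its underside.

How it is judged:
By the outcome, as a careful person would: the job done as asked, in the order asked, and still so for the second after the job is handed in, with the robot touching nothing.
It also fails if it takes over 72 s, if anything falls off the work surface, if the arm or the gripper's body presses on something with over 40 N, if the wrist force passes 120 N, or if a joint passes its speed limit or range.

## Working session

There is one attempt and no reset: what is moved stays moved. The work goes in short steps, Python scripts to look and compute and a shell command to move; the robot and the scene stay as the last step left them, time stands still between calls to the robot, and variables do not carry over. Pictures are saved under pics/ and viewed, at most 10 in all, crops included, and the job is handed in when it is done.

```bash
ls; mkdir -p pics
python3 - <<'E'
from workcell import bot
import cv2
for n in("top","side"):
    cv2.imwrite(f"pics/{n}0.png",bot.camera(n)); print(n,bot.camera_model(n))
print(bot.camera_model("wrist"));print(bot.get_obs())
E
```

```text
pics
top {'fov_y': 45.112723960702255, 'cx': 284.50622376664177, 'cy': 215.29752356178483, 'rvec': array([ 2.13911842, -2.19679554,  0.09028569]), 'tvec': array([0.03260475, 0.57607295, 1.39729142])}
side {'fov_y': 50.1913965162133, 'cx': 289.6615995288613, 'cy': 210.42792597922744, 'rvec': array([ 2.2428596 , -0.2482254 ,  0.13768931]), 'tvec': array([-0.57028062,  0.22408265,  0.88861611])}
{'fov_y': 63.33767243060444, 'cx': 282.02218265471555, 'cy': 211.6784720598374, 'tool_from_camera': array([[-1.84744011e-04, -9.52925812e-01, -3.03203500e-01,
         7.84372919e-02],
       [ 9.99999919e-01, -6.79986777e-05, -3.95596690e-04,
         1.35187534e-05],
       [ 3.56356860e-04, -3.03203549e-01,  9.52925748e-01,
        -1.42444687e-01],
       [ 0.00000000e+00,  0.00000000e+00,  0.00000000e+00,
         1.00000000e+00]])}
{'clock': 0.1, 'joint_pos': array([-1.2182049 ,  0.53709159, -0.00443484,  1.53876522,  0.0026256 ,
        1.06731712, -0.07118584]), 'joint_vel': array([-3.50885341e-05, -1.85766473e-03,  1.07462396e-03, -2.62022999e-03,
       -8.26604658e-04,  5.77784778e-04, -4.75561394e-04]), 'joint_torque': array([ 2.33792540e-03, -5.84562707e+01,  1.05154350e+00, -2.59780473e+01,
        1.25911229e-02,  4.50039355e-03,  1.62543625e-05]), 'eef_pos': array([0.2641169 , 0.59329675, 0.23050353]), 'tool_rot': array([-9.42528172e-05,  2.07822336e-01,  9.78166272e-01, -7.82238398e-04]), 'wrist_force': array([ 0.06109711, -0.55789666, -0.04693319]), 'moment': array([-0.01984994, -0.03847182, -0.02289007]), 'grip_force': 0.0, 'gripper_width': 0.0854712431798776}
```

View pics/top0.png

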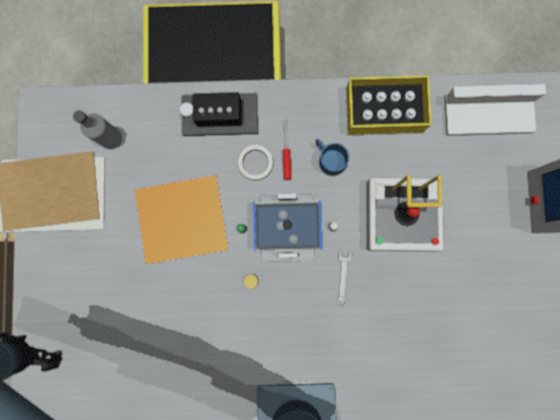

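View pics/side0.png

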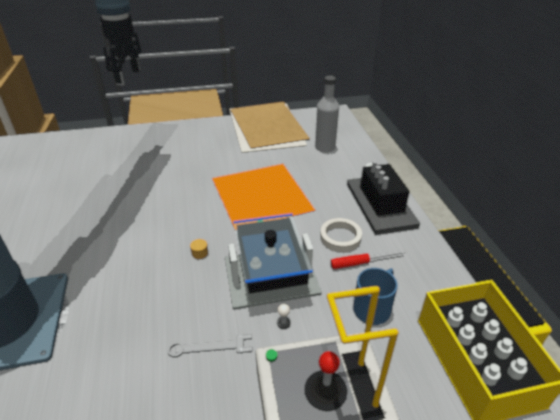

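The top view shows, with image left = +y: green marker at (241,228), left of the tray; lid knob near (287,225); red stick knob near (413,212) under the yellow guard; mat centred near (181,220). The side view agrees, with the red knob at (329,362) and the lid knob at (270,238). So the push goes to the left (+y).

```bash
cat > h.py <<'E'
from workcell import bot
import cv2,numpy as np
from scipy.spatial.transform import Rotation as R
def cam(n):
    m=bot.camera_model(n); f=210/np.tan(np.radians(m['fov_y']/2))
    K=np.array([[f,0,m['cx']],[0,f,m['cy']],[0,0,1]])
    if n!='wrist':
        Rm=cv2.Rodrigues(m['rvec'])[0]; return K,Rm,np.array(m['tvec'])
    o=bot.get_obs(); q=o['tool_rot']; T=np.eye(4); T[:3,:3]=R.from_quat([q[1],q[2],q[3],q[0]]).as_matrix();T[:3,3]=o['eef_pos']
    W=np.linalg.inv(T@m['tool_from_camera']); return K,W[:3,:3],W[:3,3]
def onz(c,p,z):
    K,Rm,t=c; d=Rm.T@np.linalg.solve(K,[p[0],p[1],1]); o=-Rm.T@t
    return o+d*(z-o[2])/d[2]
def tri(c1,p1,c2,p2):
    P=[c[0]@np.c_[c[1],c[2]] for c in(c1,c2)]
    X=cv2.triangulatePoints(P[0],P[1],np.float64(p1),np.float64(p2)).ravel(); return X[:3]/X[3]
def proj(c,X): p=c[0]@(c[1]@np.asarray(X)+c[2]); return p[:2]/p[2]
def blobs(im,lo,hi,roi=None,amin=8):
    h=cv2.cvtColor(im,cv2.COLOR_BGR2HSV); m=cv2.inRange(h,np.array(lo),np.array(hi))
    if roi: k=np.zeros_like(m);k[roi[1]:roi[3],roi[0]:roi[2]]=255;m&=k
    n,_,s,c=cv2.connectedComponentsWithStats(m)
    return m,[(c[i].round(1),s[i].tolist()) for i in range(1,n) if s[i][4]>=amin]
E
python3 - <<'E'
from h import *
np.set_printoptions(precision=4,suppress=True)
T,S=cv2.imread('pics/top0.png'),cv2.imread('pics/side0.png'); ct,cs=cam('top'),cam('side')
_,rt=blobs(T,(0,150,80),(8,255,255),(390,195,430,225)); _,rs=blobs(S,(0,150,80),(8,255,255),(300,335,350,385))
print('red',rt,rs)
a,b=max(rt,key=lambda x:x[1][4])[0],max(rs,key=lambda x:x[1][4])[0]
print('knob tri',tri(ct,a,cs,b),onz(ct,a,.155))
for n,roi in(('green',(230,215,250,240)),):
    _,g=blobs(T,(45,80,30),(85,255,255),roi);print(n,g,[onz(ct,x[0],.044) for x in g])
m,o=blobs(T,(8,150,100),(20,255,255),(125,165,240,275),500);print('mat',o)
cn=max(cv2.findContours(m,0,2)[0],key=cv2.contourArea)
c=np.array([onz(ct,p,.003)[:2] for p in cn[:,0]],np.float32); print('mat',cv2.minAreaRect(c))
m,o=blobs(T,(100,150,90),(125,255,255),(245,190,330,260));print('blue',o)
pts=np.array([onz(ct,p[::-1],.095)[:2] for p in np.argwhere(m)],np.float32);print('lid',cv2.minAreaRect(pts))
print('lidknob top',onz(ct,(287,225),.129),'tri',tri(ct,(287,225),cs,(270,236)))
# crops
x=cv2.resize(T[165:265,355:455],(400,400),interpolation=cv2.INTER_CUBIC); y=cv2.resize(T[180:280,230:330],(400,400),interpolation=cv2.INTER_CUBIC)
cv2.imwrite('pics/c1.png',np.hstack([x,y]))
E
```

```text
red [(array([413.4, 211.7]), [408, 208, 12, 9, 88])] [(array([328.6, 362.1]), [319, 352, 20, 21, 333])]
knob tri [ 0.5668 -0.3141  0.1553] [ 0.565  -0.3138  0.155 ]
green [(array([240.9, 227.9]), [237, 225, 9, 7, 50])] [array([0.5433, 0.1392, 0.044 ])]
mat [(array([154.4, 204.9]), [136, 181, 58, 65, 1063])]
mat ((0.595816433429718, 0.3510591387748718), (0.16153031587600708, 0.16747546195983887), 8.139193534851074)
blue []
lid ((0.5500996112823486, 0.010714299976825714), (0.1771763116121292, 0.09664428234100342), 88.1314468383789)
lidknob top [0.5415 0.0105 0.129 ] tri [0.5432 0.0104 0.1208]
```

View pics/c1.png

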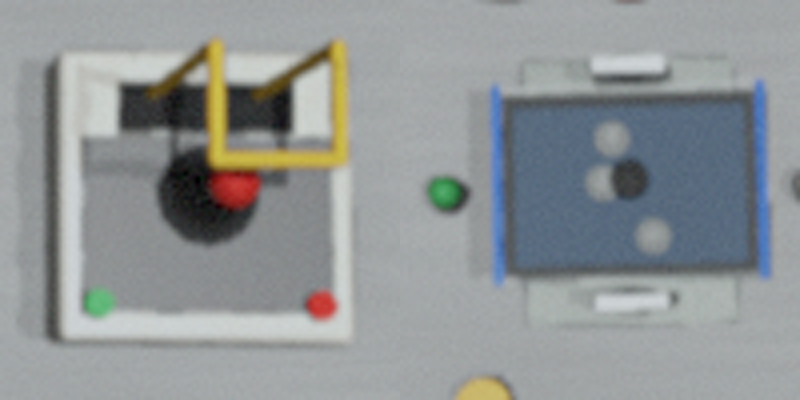

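The crop shows the stick knob partly under the guard's front bar, with the console nearly square to the image. The lid's blue ends run at crop x ≈ 498 and 763, the lid knob is at crop (629,180), and the castings are spread out.

The moves cannot tilt the tool, so I'll keep it vertical in front of the guard. With its finger line along the console's x, the open front finger can reach past the body and push the knob sideways.

```bash
python3 - <<'E'
from h import *
np.set_printoptions(precision=4,suppress=True)
ct,cs=cam('top'),cam('side'); T=cv2.imread('pics/top0.png')
def deg(v):return np.degrees(np.arctan2(v[1],v[0])).round(2)
c1=lambda x,y:(355+x/4-.4,165+y/4-.4)
c2=lambda x,y:(230+(x-400)/4-.4,180+y/4-.4)
P=[onz(ct,c1(*p),.075) for p in((62,55),(350,55),(62,338),(350,340))]
print('console corners',np.array(P),'ctr',np.mean(P,0)); print('yaw',deg(P[0]-P[2]),deg(P[2]-P[3])-90)
g=[onz(ct,c1(*p),.26) for p in((216,160),(342,158))];print('guard',g,deg(g[0]-g[1])-90)
L=[onz(ct,c2(*p),.093) for p in((497,85),(760,80),(499,283),(766,278))];print('lid',np.array(L),np.mean(L,0),'yaw',deg(L[0]-L[2]),deg(L[1]-L[3]),deg(L[0]-L[1])-90,deg(L[2]-L[3])-90)
print('lidknob',onz(ct,c2(629,180),.129))
M=[onz(ct,p,.003) for p in((135.5,189.5),(217,177),(228,250),(146,263.5))];print('mat',np.array(M),np.mean(M,0),'yaw',deg(M[0]-M[1])-90,deg(M[0]-M[3]))
m,o=blobs(T,(5,120,90),(25,255,255),(125,165,240,275),200);print(o)
cn=max(cv2.findContours(m,0,2)[0],key=cv2.contourArea)
print(cv2.minAreaRect(np.array([onz(ct,p,.003)[:2] for p in cn[:,0]],np.float32)))
print('white',onz(ct,(334,226),.044))
E
python3 -m handwheel '[[0,0,0,0,1],[0,0,0,0,1],[0,0,0,0,1],[0,0,0,0,1],[0,0,0,0,1],[0,0,0,0,1],[0,0,0,0,1],[0,0,0,0,1],[0,0,0,0,0.25]]'
```

```text
console corners [[ 0.6674 -0.2199  0.075 ]
 [ 0.6619 -0.4161  0.075 ]
 [ 0.4743 -0.2119  0.075 ]
 [ 0.4679 -0.4054  0.075 ]] ctr [ 0.5678 -0.3133  0.075 ]
yaw -2.4 -1.9099999999999966
guard [array([ 0.5721, -0.2775,  0.26  ]), array([ 0.5713, -0.3514,  0.26  ])] -0.6500000000000057
lid [[ 0.6119  0.0983  0.093 ]
 [ 0.6104 -0.0789  0.093 ]
 [ 0.4787  0.0996  0.093 ]
 [ 0.4773 -0.0786  0.093 ]] [0.5446 0.0101 0.093 ] yaw -0.59 -0.14 -0.480000000000004 -0.4399999999999977
lidknob [0.5426 0.0108 0.129 ]
mat [[0.6656 0.446  0.003 ]
 [0.6955 0.2097 0.003 ]
 [0.4841 0.1812 0.003 ]
 [0.4518 0.4157 0.003 ]] [0.5742 0.3131 0.003 ] yaw 7.219999999999999 8.09
[(array([180.7, 219.3]), [135, 176, 92, 88, 6089])]
((0.5764760375022888, 0.3157736659049988), (0.21521154046058655, 0.23489025235176086), 8.600990295410156)
white [ 0.5416 -0.1194  0.044 ]
clock: 1.23
eef_pos: [0.2641, 0.5936, 0.2308]
tool_rot: [0.0, 0.707, 0.707, -0.0]
wrist_force: [-0.4, 0.3, -0.3]
gripper_width: 0.0852
grip_force: 0.0
```

```bash
python3 -m handwheel '[[0,-0.7,0.7,0,0],[0,-0.7,0.7,0,0],[0,-0.7,0.7,0,0],[0,-0.7,0.7,0,0],[0,-1,0,0,0],[0,-1,0,0,0],[0,-1,0,0,0],[0,-1,0,0,0],[0,-1,0,0,0],[0,-1,0,0,0]]'
python3 -m handwheel '[[0,-1,0,0,0],[0,-1,0,0,0],[0,-1,0,0,0],[0,-1,0,0,0],[0,-1,0,0,0],[0,-1,0.2,0,0],[0,0,0,0,0]]'
```

```text
clock: 2.48
eef_pos: [0.4322, 0.064, 0.2315]
tool_rot: [0.0, 0.706, 0.708, 0.0]
wrist_force: [0.2, -0.7, 0.4]
gripper_width: 0.0853
grip_force: 0.0
clock: 3.35
eef_pos: [0.4435, -0.2996, 0.2315]
tool_rot: [0.001, 0.709, 0.705, -0.001]
wrist_force: [0.8, 1.1, -0.2]
gripper_width: 0.0854
grip_force: 0.0
```

```bash
python3 -m handwheel '[[0,-0.94,0,0,0],[0,0,0,0.8,0],[0,0,0,0.72,0],[0,0,0,0,0]]'
python3 - <<'E'
from h import *
s=bot.camera('side');w=bot.camera('wrist')
cv2.imwrite('pics/m1.png',np.hstack([cv2.resize(s[270:420,240:440],(400,300),interpolation=2),cv2.resize(w,(400,300))]))
E
```

```text
clock: 3.85
eef_pos: [0.4426, -0.348, 0.1375]
tool_rot: [-0.003, 0.706, 0.708, -0.0]
wrist_force: [-0.3, -0.3, 0.4]
gripper_width: 0.0855
grip_force: 0.0
```

View pics/m1.png

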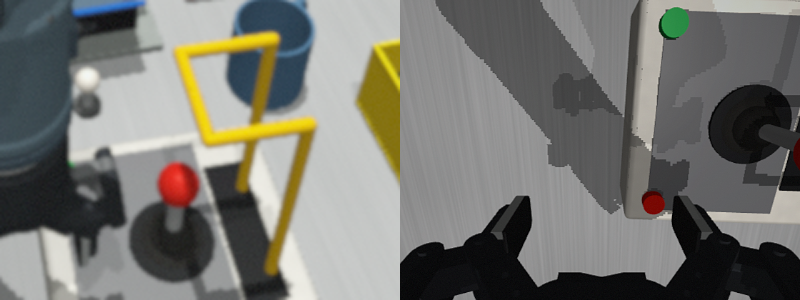

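Run:
```python
from h import *
c=cam('side')
x0,y0=0.4426,-0.348
for dx in(0,.043,.057,.07,.08):
  print(dx,[(z,((proj(c,(x0+dx,y0,z))-[240,270])*2).round().astype(int).tolist()) for z in(.1375,.15,.17,.19,.21,.23,.25,.27)])
s=bot.camera('side')
cv2.imwrite('pics/m2.png',cv2.resize(s[300:400,230:330],(600,600),interpolation=2))
```

```text
0 [(0.1375, [14, 277]), (0.15, [14, 267]), (0.17, [12, 252]), (0.19, [11, 237]), (0.21, [9, 220]), (0.23, [8, 203]), (0.25, [6, 185]), (0.27, [4, 166])]
0.043 [(0.1375, [75, 264]), (0.15, [75, 254]), (0.17, [75, 239]), (0.19, [75, 223]), (0.21, [75, 207]), (0.23, [75, 190]), (0.25, [75, 172]), (0.27, [75, 153])]
0.057 [(0.1375, [95, 259]), (0.15, [95, 250]), (0.17, [95, 235]), (0.19, [96, 219]), (0.21, [96, 203]), (0.23, [96, 186]), (0.25, [97, 168]), (0.27, [97, 149])]
0.07 [(0.1375, [113, 256]), (0.15, [113, 246]), (0.17, [114, 231]), (0.19, [115, 215]), (0.21, [115, 199]), (0.23, [116, 182]), (0.25, [117, 164]), (0.27, [118, 145])]
0.08 [(0.1375, [126, 253]), (0.15, [127, 243]), (0.17, [128, 228]), (0.19, [129, 212]), (0.21, [130, 196]), (0.23, [131, 179]), (0.25, [132, 161]), (0.27, [134, 142])]
```

View pics/m2.png

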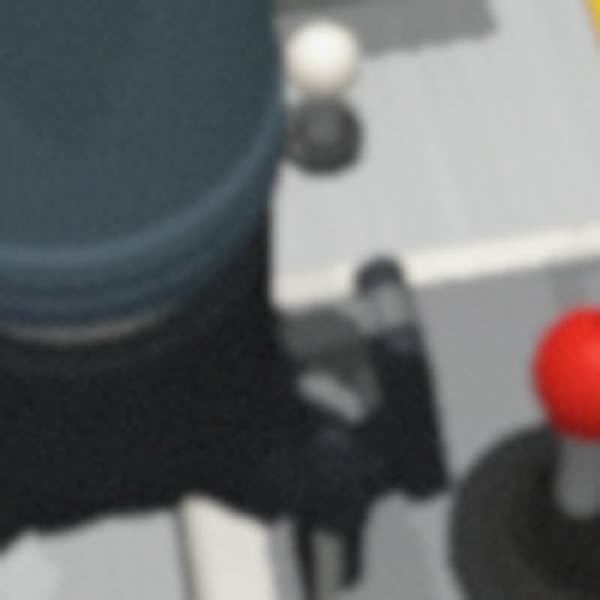

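The view shows the front finger with its linkage elbow about 20 mm further out, near z 0.19, and the tip about 6 mm above the TCP. Going 20 mm lower keeps the linkage under the guard bar.

```bash
python3 -m handwheel '[[0,-0.17,0,0.33,0],[0,0,0,0,0]]'; python3 -m handwheel '[[0,0,0.4,0,0],[0,0,0.35,0,0],[0,0,0.2,0,0],[0,0,0,0,0]]'
```

```text
clock: 4.25
eef_pos: [0.4447, -0.3613, 0.1213]
tool_rot: [0.001, 0.707, 0.707, 0.0]
wrist_force: [0.4, -0.7, 0.2]
gripper_width: 0.0855
grip_force: 0.0
clock: 4.75
eef_pos: [0.5024, -0.3605, 0.1211]
tool_rot: [0.001, 0.707, 0.708, 0.0]
wrist_force: [-0.4, -0.5, 0.1]
gripper_width: 0.0854
grip_force: 0.0
```

```bash
python3 -m handwheel '[[0,0,0.08,0.05,0],[0,0,0.07,0,0],[0,0,0,0,0]]'
python3 - <<'E'
from h import *
s=bot.camera('side');w=bot.camera('wrist')
cv2.imwrite('pics/m3.png',np.hstack([cv2.resize(s[270:420,240:440],(400,300),interpolation=2),cv2.resize(w,(400,300))]))
E
```

```text
clock: 5.12
eef_pos: [0.5105, -0.3607, 0.1173]
tool_rot: [-0.0, 0.707, 0.707, 0.0]
wrist_force: [0.6, 0.1, 0.3]
gripper_width: 0.0857
grip_force: 0.0
```

View pics/m3.png

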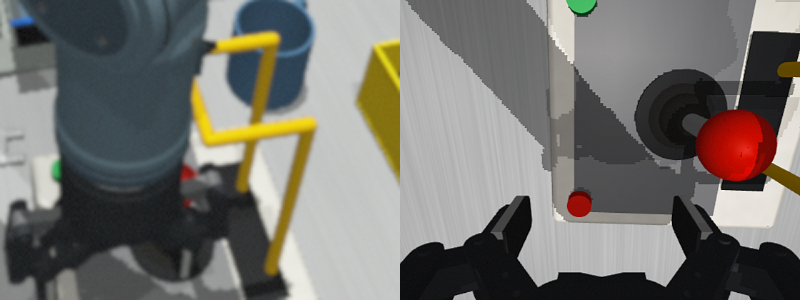

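The finger now stands beside the knob on its right, in front of the bar, and nothing is touching. Next I feel for contact.

```bash
python3 -m handwheel '[[0,0.2,0,0,0],[0,0.15,0,0,0],[0,0.1,0,0,0],[0,0,0,0,0]]'; python3 -m handwheel '[[0,0.1,0,0,0],[0,0.1,0,0,0],[0,0,0,0,0]]'
```

```text
clock: 5.72
eef_pos: [0.5106, -0.3332, 0.1175]
tool_rot: [0.0, 0.707, 0.707, 0.0]
wrist_force: [-0.2, -0.2, -0.2]
gripper_width: 0.0854
grip_force: 0.2
clock: 6.1
eef_pos: [0.5104, -0.3219, 0.1176]
tool_rot: [0.0, 0.707, 0.707, -0.0]
wrist_force: [-1.1, -3.1, 1.5]
gripper_width: 0.0852
grip_force: 1.5
```

```bash
python3 -m handwheel '[[0,0.08,0,0,0],[0,0.08,0,0,0],[0,0,0,0,0]]'; python3 -m handwheel '[[0,0.06,0,0,0],[0,0,0,0,0]]'
```

```text
clock: 6.48
eef_pos: [0.5104, -0.3129, 0.1174]
tool_rot: [0.001, 0.707, 0.707, -0.0]
wrist_force: [1.3, -5.2, 0.4]
gripper_width: 0.0856
grip_force: 2.5
clock: 6.72
eef_pos: [0.5102, -0.3096, 0.1172]
tool_rot: [0.001, 0.708, 0.707, -0.001]
wrist_force: [0.5, -6.4, -1.3]
gripper_width: 0.0856
grip_force: 3.0
```

```bash
for i in 1 2; do :; done; python3 -m handwheel '[[0,0.05,0,0,0],[0,0,0,0,0]]'; python3 -m handwheel '[[0,0.04,0,0,0],[0,0,0,0,0]]';  python3 -m handwheel '[[0,0.03,0,0,0],[0,0,0,0,0]]'
```

```text
clock: 6.98
eef_pos: [0.5101, -0.307, 0.1171]
tool_rot: [0.001, 0.708, 0.707, -0.001]
wrist_force: [-0.4, -6.9, -2.9]
gripper_width: 0.0855
grip_force: 3.3
clock: 7.22
eef_pos: [0.5098, -0.3048, 0.117]
tool_rot: [0.001, 0.708, 0.706, -0.001]
wrist_force: [1.0, -7.9, -3.4]
gripper_width: 0.0855
grip_force: 3.6
clock: 7.48
eef_pos: [0.5095, -0.3033, 0.117]
tool_rot: [0.001, 0.708, 0.706, -0.001]
wrist_force: [0.7, -8.9, -2.8]
gripper_width: 0.0854
grip_force: 3.9
```

Run:
```python
from h import *
s=bot.camera('side');w=bot.camera('wrist');t=bot.camera('top')
a=np.hstack([cv2.resize(s[200:320,200:360],(400,300),interpolation=2),cv2.resize(w,(400,300))])
b=np.hstack([cv2.resize(t[180:280,230:363],(400,300),interpolation=2),cv2.resize(t[165:265,355:488],(400,300),interpolation=2)])
cv2.imwrite('pics/m4.png',np.vstack([a,b]))
```

```text
(no output)
```

View pics/m4.png

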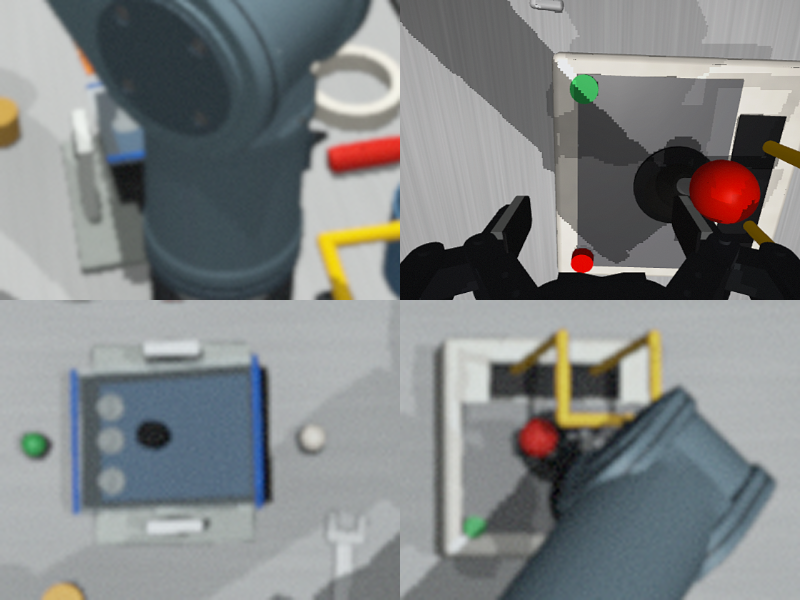

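The castings are all at the green end, in a row at crop x ≈ 110, and the knob is about 32 mm to the left. I'll press on a little until the force rise shows the stop.

```bash
python3 -m handwheel '[[0,0.03,0,0,0],[0,0,0,0,0]]'; python3 -m handwheel '[[0,0.03,0,0,0],[0,0,0,0,0]]'
python3 - <<'E'
from h import *
t=bot.camera('top');_,r=blobs(t,(0,150,80),(8,255,255),(385,195,430,225)); r=max(r,key=lambda x:x[1][4]);print(r,onz(cam('top'),r[0],.148))
E
```

```text
clock: 7.88
eef_pos: [0.5093, -0.3022, 0.117]
tool_rot: [0.001, 0.708, 0.706, -0.002]
wrist_force: [-0.3, -9.8, -4.5]
gripper_width: 0.0855
grip_force: 4.6
clock: 8.12
eef_pos: [0.5093, -0.3019, 0.1171]
tool_rot: [0.002, 0.709, 0.706, -0.002]
wrist_force: [0.8, -13.8, -7.2]
gripper_width: 0.0854
grip_force: 6.2
(array([400.1, 210.8]), [395, 205, 12, 12, 107]) [ 0.56887721 -0.28149197  0.148     ]
```

The stop is felt: the force rises sharply with almost no motion, and the knob is 33 mm over. Now I hold.

```bash
python3 -m handwheel '[[0,0,0,0,0],[0,0,0,0,0]]';python3 -m handwheel '[[0,0,0,0,0],[0,0,0,0,0],[0,0,0,0,0],[0,0,0,0,0],[0,0,0,0,0],[0,0,0,0,0],[0,0,0,0,0],[0,0,0,0,0],[0,0,0,0,0],[0,0,0,0,0]]'; python3 -m handwheel '[[0,0,0,0,0],[0,0,0,0,0],[0,0,0,0,0],[0,0,0,0,0],[0,0,0,0,0],[0,0,0,0,0],[0,0,0,0,0],[0,0,0,0,0],[0,0,0,0,0],[0,0,0,0,0]]'
```

```text
clock: 8.43
eef_pos: [0.5093, -0.3019, 0.1171]
tool_rot: [0.002, 0.709, 0.706, -0.002]
wrist_force: [0.7, -13.1, -7.5]
gripper_width: 0.0854
grip_force: 6.1
clock: 9.68
eef_pos: [0.5093, -0.3019, 0.1171]
tool_rot: [0.002, 0.709, 0.706, -0.002]
wrist_force: [1.3, -13.6, -7.3]
gripper_width: 0.0851
grip_force: 6.1
clock: 10.92
eef_pos: [0.5093, -0.3019, 0.1171]
tool_rot: [0.002, 0.709, 0.706, -0.002]
wrist_force: [1.2, -13.6, -6.6]
gripper_width: 0.0855
grip_force: 6.1
```

```bash
python3 -m handwheel '[[0,-0.1,0,0,0],[0,-0.1,0,0,0],[0,-0.1,0,0,0],[0,-0.1,0,0,0],[0,-0.1,0,0,0],[0,-0.1,0,0,0],[0,-0.1,0,0,0],[0,-0.15,0,0,0],[0,-0.2,0,0,0],[0,0,0,0,0]]'; python3 -m handwheel '[[0,0,-0.3,0,0],[0,0,-0.4,0,0],[0,0,-0.5,0,0],[0,0,0,0,0]]'
```

```text
clock: 12.18
eef_pos: [0.51, -0.3624, 0.1174]
tool_rot: [0.0, 0.708, 0.707, -0.0]
wrist_force: [-0.3, -0.1, 0.1]
gripper_width: 0.0855
grip_force: 0.0
clock: 12.68
eef_pos: [0.436, -0.361, 0.1173]
tool_rot: [-0.001, 0.708, 0.706, -0.0]
wrist_force: [0.3, 0.3, 0.2]
gripper_width: 0.085
grip_force: 0.0
```

```bash
python3 -m handwheel '[[0,0,0,-0.9,0],[0,0,0,-0.9,0],[0,0.95,0.2,0,0],[0,0.95,0.3,0,0],[0,0.95,0.3,0,0],[0,0.95,0.3,0,0],[0,0.95,0.3,0,0],[0,0.9,0.3,0,0],[0,0.5,0.1,0,0],[0,0,0,0,0]]'
python3 - <<'E'
from h import *
w=bot.camera('wrist');t=bot.camera('top');_,r=blobs(t,(0,150,80),(8,255,255),(385,195,430,225));print(r)
cv2.imwrite('pics/m5.png',np.hstack([cv2.resize(w,(533,400)),cv2.resize(t[180:280,230:296],(264,400),interpolation=2)]))
c=cam('wrist');print(bot.get_obs()['eef_pos'],[(proj(c,(.543,.0106,z))*533/560).round() for z in(.107,.129)])
E
```

```text
clock: 13.92
eef_pos: [0.5473, 0.0124, 0.2252]
tool_rot: [-0.0, 0.705, 0.709, 0.001]
wrist_force: [-0.0, -0.0, -0.3]
gripper_width: 0.0854
grip_force: 0.0
[(array([412.6, 211.6]), [407, 208, 12, 9, 89])]
[0.54658507 0.00823306 0.22535595] [array([265., 193.]), array([265., 201.])]
```

View pics/m5.png

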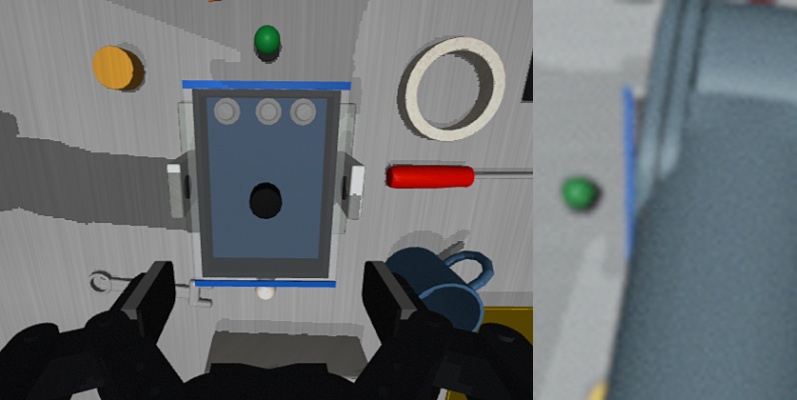

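The wrist view shows the lid knob at (265,200), exactly where predicted. The castings are lined up at the green end, and the stick is back at centre (412.6,211.6). Next I grasp the lid.

```bash
python3 -m handwheel '[[0,0.04,-0.06,0.8,0],[0,0,0,0.8,0],[0,0,0,0.3,0],[0,0,0,0.18,0],[0,0,0,0,0],[0,0,0,0,0]]'; python3 -m handwheel '[[0.5,0,0,0,0],[0.7,0,0,0,0],[1,0,0,0,0],[1,0,0,0,0],[1,0,0,0,0],[1,0,0,0,0]]'
```

```text
clock: 14.78
eef_pos: [0.5439, 0.0105, 0.1018]
tool_rot: [0.001, 0.707, 0.707, 0.001]
wrist_force: [0.1, 0.3, 1.1]
gripper_width: 0.0854
grip_force: 0.0
clock: 15.52
eef_pos: [0.5432, 0.0107, 0.101]
tool_rot: [0.0, 0.707, 0.707, 0.0]
wrist_force: [-1.4, 0.4, 5.4]
gripper_width: 0.0242
grip_force: 58.6
```

```bash
python3 -m handwheel '[[1,0,0,-0.1,0],[1,0,0,-0.15,0],[1,0,0,-0.3,0],[1,0,0,-0.5,0],[1,0,0,-0.6,0],[1,0,0,0,0]]'
python3 - <<'E'
from h import *
w=bot.camera('wrist');s=bot.camera('side')
cv2.imwrite('pics/m6.png',np.hstack([cv2.resize(w,(400,300)),cv2.resize(s[150:330,160:400],(400,300),interpolation=2)]))
print(bot.get_obs()['wrist_force'],bot.get_obs()['gripper_width'])
E
```

```text
clock: 16.27
eef_pos: [0.5449, 0.0105, 0.2029]
tool_rot: [0.002, 0.707, 0.707, 0.003]
wrist_force: [0.1, 0.7, -2.2]
gripper_width: 0.0245
grip_force: 59.3
[-0.34985717 -0.33700909 -2.11086709] 0.024226545316337892
```

View pics/m6.png

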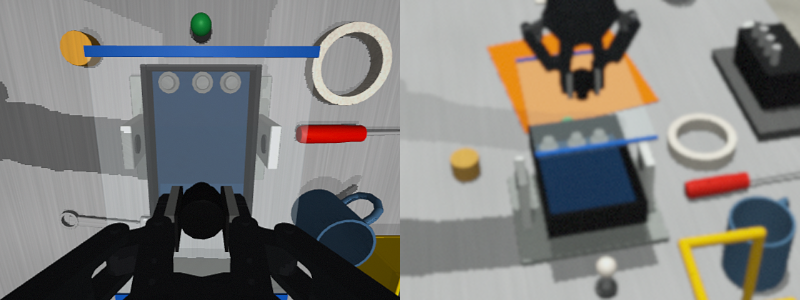

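```bash
python3 -m handwheel '[[1,0.4,0.05,0,0],[1,0.7,0.08,0,0],[1,0.8,0.08,0,0],[1,0.8,0.08,0,0],[1,0.8,0.08,0,0],[1,0.8,0.08,0,0],[1,0.5,0.06,0,0],[1,0.27,0,0,0],[1,0,0,0,-0.5],[1,0,0,0,-0.5]]'
python3 -m handwheel '[[1,0,0,0.3,0],[1,0,0,0.6,0],[1,0,0,0.6,0],[1,0,0,0.6,0],[1,0,0,0.4,0],[1,0,0,0,0]]'
```

```text
clock: 17.62
eef_pos: [0.5729, 0.3134, 0.1985]
tool_rot: [0.0, 0.656, 0.755, -0.001]
wrist_force: [0.1, 0.3, -2.0]
gripper_width: 0.0241
grip_force: 59.3
clock: 18.38
eef_pos: [0.571, 0.3129, 0.0462]
tool_rot: [-0.001, 0.657, 0.754, -0.003]
wrist_force: [0.3, 0.7, -2.1]
gripper_width: 0.0243
grip_force: 59.3
```

```bash
python3 -m handwheel '[[1,0.02,0.06,0.15,0],[1,0,0,0.15,0],[1,0,0,0.08,0],[1,0,0,0,0]]'; python3 -m handwheel '[[1,0,0,0.03,0],[1,0,0,0.02,0],[1,0,0,0,0]]'
```

```text
clock: 18.88
eef_pos: [0.5765, 0.3165, 0.0265]
tool_rot: [-0.0, 0.656, 0.755, -0.0]
wrist_force: [0.8, 0.1, -1.9]
gripper_width: 0.0242
grip_force: 59.3
clock: 19.25
eef_pos: [0.5767, 0.3166, 0.0237]
tool_rot: [-0.0, 0.656, 0.755, 0.0]
wrist_force: [-0.6, 0.5, -2.2]
gripper_width: 0.0242
grip_force: 59.3
```

```bash
python3 -m handwheel '[[1,0,0,0.03,0],[1,0,0,0.02,0],[1,0,0,0,0]]'; python3 -m handwheel '[[1,0,0,0.02,0],[1,0,0,0,0]]'; python3 -m handwheel '[[1,0,0,0.02,0],[1,0,0,0,0]]'
```

```text
clock: 19.62
eef_pos: [0.5767, 0.3165, 0.0206]
tool_rot: [-0.0, 0.656, 0.755, -0.0]
wrist_force: [0.5, -0.0, -2.1]
gripper_width: 0.0243
grip_force: 59.3
clock: 19.88
eef_pos: [0.5768, 0.3166, 0.0195]
tool_rot: [0.0, 0.656, 0.755, 0.0]
wrist_force: [1.0, -0.6, -1.5]
gripper_width: 0.0241
grip_force: 59.3
clock: 20.12
eef_pos: [0.577, 0.3164, 0.0185]
tool_rot: [0.0, 0.656, 0.755, 0.0]
wrist_force: [-0.7, -0.7, 0.0]
gripper_width: 0.0241
grip_force: 59.4
```

```bash
python3 -m handwheel '[[1,0,0,0.01,0],[0.6,0,0,0,0],[0.4,0,0,0,0],[0.2,0,0,0,0],[0,0,0,0,0],[0,0,0,0,0],[0,0,0,0,0]]'; python3 -m handwheel '[[0,0,0,-0.3,0],[0,0,0,-0.7,0],[0,0,0,-0.8,0],[0,0,-0.8,-0.4,0],[0,0,-0.8,-0.4,0],[0,0,-0.8,0,0],[0,0,0,0,0]]'
python3 - <<'E'
from h import *
t=bot.camera('top');s=bot.camera('side')
cv2.imwrite('pics/m7.png',np.vstack([cv2.resize(t[140:300,120:440],(600,300),interpolation=2),cv2.resize(s[140:400,80:600],(600,300))]))
E
```

```text
clock: 21.0
eef_pos: [0.5768, 0.3165, 0.0177]
tool_rot: [0.0, 0.656, 0.755, 0.0]
wrist_force: [-0.7, -0.9, 0.4]
gripper_width: 0.0852
grip_force: 0.0
clock: 21.88
eef_pos: [0.4307, 0.2964, 0.1747]
tool_rot: [-0.001, 0.655, 0.755, -0.0]
wrist_force: [0.3, 0.0, -0.1]
gripper_width: 0.0853
grip_force: 0.0
```

View pics/m7.png

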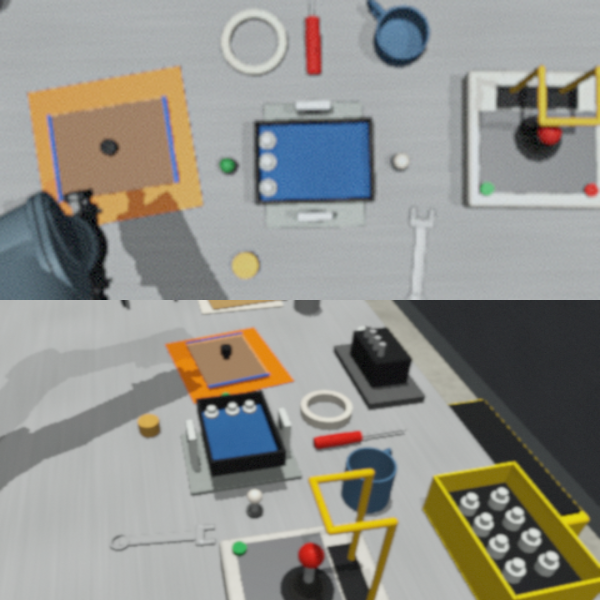

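The lid lies flat and upright in the middle of the mat. The castings are gathered at the green end, the stick is centred, and the bystanders are where they were.

```bash
python3 -c "from workcell import bot; print(bot.close_job())"
```

```text
the job is handed in; nothing more can be done
None
```

I handed the job in at about 22 s: the stick was held at its left stop for over two seconds with about 15 N, all three castings are at the green end, and the lid is upright in the middle of the mat, with nothing else disturbed.

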